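# Find the spacer that fits the shaker's clamping slot

### The job

The slot between the blue plate carrier and the steel rail on the shaker needs its filler spacer, but nobody knows how wide the rail was locked this time: try the spacers gently in the slot, never forcing one that will not go, until you find one that slides in snugly and is held by the sprung strip. Leave that one pushed fully home, upright, midway along the rail, and leave the spacers you do not use standing upright on the bench; do not disturb the bottle, beaker or timer.

Things in the scene. Friction and masses are not known exactly. Their poses are not given: they have to be found in the camera images.
- carrier: Slick blue carrier holding a well plate (lower than its wall), fixed on the shaker platform. Origin: middle of its straight slot-side wall face, level with the platform top, 55 mm above the bench. x along that face (wall 120 mm long, 30 high; the face's top 10 mm leans back 4 mm as lead-in), z up, y from the face into the carrier. The slot lies on the -y side, its floor is the platform.
- shaker: White bench shaker, 190 x 190 mm, platform top 55 mm above the bench, fixed. Origin: centre of its underside, z up; the carrier's origin lies 20 mm to the -y side of the centre, axes parallel. On the platform, parallel to the carrier wall, is a locked steel rail 100 mm long, 12 thick, 30 high, middle at carrier x = 0; two black thumbscrews behind it, lower than it.
- slot_mouth (a point): Middle of the carrier wall's slot side at wall-top height (30 mm above the platform; carrier y = 0; axes as the carrier). The slot from here to the rail face (-y) is 13 to 22.2 mm wide, a different unmeasured width each time. A slick black strip 90 mm long on the rail stands 5 mm into it, its upper half (14 to 28 mm up) sloped as lead-in; springs press it out: 2.5 N at first, 5.5 N when flush.
- slot_floor (a point): Middle of the foot of the carrier wall face, on the platform (same point as the carrier's origin). What is felt: too thick a spacer stops in the mouth, on the rail's top edge, 20 to 30 mm up; too thin a one drops in unclamped; one that fits (at times two do, either will serve) pushes the strip back, goes down to the platform under 1 to 8 N of push, and is clamped to the wall.
- spacer_thin_c (a point): Centre (35 mm above the foot) of the thin spacer, standing upright on its foot: a bright metal block 60 mm long (x), 11 mm thick (y) and 36 mm high, on it a blue plastic grip tab 34 mm long (x), 10 mm thick (y), from 36 to 70 mm above the foot. z up, 45 g or so. May be turned end for end.
- spacer_thin: The thin (blue-tabbed) spacer itself; origin: centre of its foot, axes as its centre point.
- spacer_middle_c (a point): Centre (35 mm above the foot) of the middle spacer, standing upright on its foot: a bright metal block 60 mm long (x), 14.5 mm thick (y) and 36 mm high, on it a yellow plastic grip tab 34 mm long (x), 10 mm thick (y), from 36 to 70 mm above the foot. z up, 45 g or so. May be turned end for end.
- spacer_middle: The middle (yellow-tabbed) spacer itself; origin: centre of its foot, axes as its centre point.
- spacer_thick_c (a point): Centre (35 mm above the foot) of the thick spacer, standing upright on its foot: a bright metal block 60 mm long (x), 18 mm thick (y) and 36 mm high, on it a red plastic grip tab 34 mm long (x), 10 mm thick (y), from 36 to 70 mm above the foot. z up, 45 g or so. May be turned end for end.
- spacer_thick: The thick (red-tabbed) spacer itself; origin: centre of its foot, axes as its centre point.
- bottle: Small white reagent bottle with blue cap, 56 mm wide, 105 mm high, a bystander standing on the bench. Origin: centre of its underside.
- beaker: Small empty beaker, 46 mm wide, 57 mm high, a bystander standing on the bench. Origin: centre of its underside.
- timer: Square bench timer, 62 x 62 x 20 mm, a bystander standing on the bench. Origin: centre of its underside.
Mind the look-alikes: they are no part of the job. What is shaped like the spacer_thin but orange is not meant.

How it is judged:
At the end, for the whole second after the job is handed in: One spacer in the slot: foot within 2.5 mm of the platform, upright and along the wall within 0.08 rad, within 20 mm of the wall's middle, clamped on the carrier wall by the strip with over 1.3 N. The other two stand upright (0.2 rad) on the bench. All at rest (((x of spacer_thin_c in the frame of carrier between -0.02 and 0.02 m and y of spacer_thin_c in the frame of carrier between -0.0085 and -0.0025 m and z of spacer_thin_c in the frame of carrier below 0.0375 m and angle between spacer_thin_c's own z axis and vertical below 0.08 rad and angle between the x axis of spacer_thin_c and the x axis of carrier, either way round below 0.08 rad and contact force between spacer_thin and carrier above 1.3 N and linear speed of each of spacer_thin, spacer_middle, spacer_thick below 0.01 m/s and height (world z) of spacer_middle_c between 0.03 and 0.042 m and angle between each of spacer_middle_c, spacer_thick_c's own z axis and vertical below 0.2 rad and height (world z) of spacer_thick_c between 0.03 and 0.042 m) or (x of spacer_middle_c in the frame of carrier between -0.02 and 0.02 m and y of spacer_middle_c in the frame of carrier between -0.01025 and -0.00425 m and z of spacer_middle_c in the frame of carrier below 0.0375 m and angle between spacer_middle_c's own z axis and vertical below 0.08 rad and angle between the x axis of spacer_middle_c and the x axis of carrier, either way round below 0.08 rad and contact force between spacer_middle and carrier above 1.3 N and linear speed of each of spacer_middle, spacer_thin, spacer_thick below 0.01 m/s and height (world z) of spacer_thin_c between 0.03 and 0.042 m and angle between each of spacer_thin_c, spacer_thick_c's own z axis and vertical below 0.2 rad and height (world z) of spacer_thick_c between 0.03 and 0.042 m) or (x of spacer_thick_c in the frame of carrier between -0.02 and 0.02 m and y of spacer_thick_c in the frame of carrier between -0.012 and -0.006 m and z of spacer_thick_c in the frame of carrier below 0.0375 m and angle between spacer_thick_c's own z axis and vertical below 0.08 rad and angle between the x axis of spacer_thick_c and the x axis of carrier, either way round below 0.08 rad and contact force between spacer_thick and carrier above 1.3 N and linear speed of each of spacer_thick, spacer_thin, spacer_middle below 0.01 m/s and height (world z) of spacer_thin_c between 0.03 and 0.042 m and angle between each of spacer_thin_c, spacer_middle_c's own z axis and vertical below 0.2 rad and height (world z) of spacer_middle_c between 0.03 and 0.042 m))); the robot touches nothing.
It fails at once if a spacer is pressed on the shaker, rail or strip with more than 40 N (contact force between any of spacer_thin, spacer_middle, spacer_thick and shaker above 40 N).
It fails at once if a spacer is pressed on the carrier with more than 40 N (contact force between any of spacer_thin, spacer_middle, spacer_thick and carrier above 40 N).
It fails at once if the bottle, beaker or timer is moved by more than 20 mm (distance of any of bottle, beaker, timer from where it was at the start of the episode above 0.02 m).
It also fails if it takes over 72 s, if anything falls off the work surface, if the arm or the gripper's body presses on something with over 40 N, if the wrist force passes 120 N, or if a joint passes its speed limit or range.

### The arm

A 6-joint arm with a two-finger parallel gripper is mounted at the origin on a cart in front of the work surface, level with it; the furniture and walls round the work are solid. World frame = base frame: x ahead of the robot, y to its left, z up, the work surface at z = 0. Lengths are in m, angles in rad, forces in N, time in s.
With the tool pointing down it reaches from about 0.4 to 0.825 m from the base axis. Payload 7 kg.
Tool frame: the origin (TCP) lies at the very end of the fingers, on their centre line; the grasp point (between the pads) lies 19 mm behind it; z points along the fingers, x is the direction in which the jaws open and shut, and the axes are right-handed (so a half turn about z gives the same grasp; the last joint's range is limited). The gripper opens to 88 mm and grips with 3 to 60 N. Pads are 19 mm wide; open, the fingers measure 130 mm over their backs; the gripper's body (78 mm by 193 mm) begins 47 mm behind the grasp point.
Start: joints at [1.558, 0.359, 0.012, 0, -1.224, -0.288], TCP at [0.2, 0.645, 0.227] pointing down, gripper open.
Joint ranges: [-3.07, 3.07], [-1.43, 2.12], [-1.02, 1.25], [-3.03, 1.67], [-3.05, -0], [-3.03, 3.03]. Speed limits (rad/s): [2.39, 2.39, 3.01, 3.14, 3.14, 3.14].

### API

Orientations are given as [roll, pitch, yaw] about the fixed x, y, z axes, in that order (R = Rz(yaw) Ry(pitch) Rx(roll)).
In Python, from station import telemetry, grab_frame, arm, regions_of, pinpoint gives the robot as it stands. The module is installed in compiled form; this text tells all that it offers.
- The arm moves only by the shell command python3 -m inch 'ROWS' [FORCE]. ROWS is text: rows parted by semicolons, each of 7 numbers parted by spaces: the opening, from 0 (shut) to 1 (fully open), then the shift along the world's x, y, z in cm, then the turn, a rotation vector about the world's x, y, z in degrees. A call has 1 to 12 rows; each row is the pose to reach, as a shift and turn from the pose measured when the call began; what a row does not reach only later rows make up. A row lasts 1/8 s, in which the tool goes at most 62.5 mm and 10.7 degrees, less where a joint would pass 70% of its speed; a pose out of reach is approached as far as the arm can. A call with a gripper value outside its range is refused whole. The fingers move at their own pace and stop on an object; FORCE is the grip in N (left out, the last holds). Time passes only in rows, so rows that repeat a pose let the fingers close. It gives the time, the measured TCP pose, the force and the opening at its end, in the units of the state.
- telemetry.get_state(): the state, without advancing time (a new reading comes with each control period).
- grab_frame(name): name is "scene" or "top" or "wrist"; returns a dict with "pixels" (480x640x3 uint8, red, green, blue), "fx", "fy", "cx", "cy" (pixels), "R" (3x3) and "t" (3): a world point X has camera coordinates R X + t. Camera axes: x right, y down, z forward; pixel columns grow to the right and rows downward; lengths in m; the calibration is good to about 2 mm. A picture is of the moment at which its call begins. There is no depth.
- arm.job_done(): hands the job in, once; it reports no verdict.
Trained networks look in the newest picture that a camera, given by its name, has taken for a name from the list of things; names that differ only in an ending like _2 or _b are one class to them, and where a whole thing is asked for, a point or a joint stands for the part that bears it (a point fixed in the world has none). Each returns a list of dicts, best first, with "p" (0 to 1); they miss things now and then, are a little off and sometimes report something else, mostly with a low value. They report only what shows in the picture. A call takes as long as a camera call. They do not tell look-alikes from the thing itself.
- regions_of(camera, name): "pixels" (480x640 bool, what is visible of it) and "bbox" ([left, top, right, bottom] in pixels, round what is visible of it).
- pinpoint(camera, name): "location" ([column, row] in pixels: a listed point, or the origin of a listed thing).
The state is a dict: "t": time; "q": joint angles; "qd": joint speeds; "joint_efforts": joint torques, N m; "eef_pos": TCP position; "ee_rot": TCP orientation; "force": force on the tool from outside, world axes, zero at the start; "moment": the same for the moment, N m; "width": finger opening in m.
Only numpy, scipy, OpenCV 4.12 (cv2) and the standard library are available. Lean on these libraries where they do the work, as an engineer would, in place of code of your own. Each camera call takes 0.05 s, during which the arm holds its last target. There are 200 camera calls.

## Working session

There is one attempt and no reset: what is moved stays moved. The work goes in short steps, Python scripts to look and compute and a shell command to move; the robot and the scene stay as the last step left them, time stands still between calls to the robot, and variables do not carry over. Pictures are saved under pics/ and viewed, about 8 in all and at most 12, crops included, and the job is handed in when it is done.

```bash
mkdir -p pics
python3 - <<'E'
from station import *
import cv2,numpy as np
s=telemetry.get_state();print(s['t'],s['eef_pos'],s['ee_rot'],s['force'],s['width'])
ims=[]
for c in ['scene','top']:
    f=grab_frame(c);np.savez(f'{c}.npz',**f);cv2.imwrite(f'pics/{c}0.png',f['pixels'][:,:,::-1])
    print(c,f['fx'],f['cx'],f['cy'],np.round(f['R'],3).tolist(),np.round(f['t'],3))
    for n in ['carrier','slot_mouth','slot_floor','spacer_thin_c','spacer_middle_c','spacer_thick_c','spacer_thin','spacer_middle','spacer_thick','bottle','beaker','timer','shaker']:
        print(n,[(np.round(d['location']).tolist(),round(d['p'],2)) for d in pinpoint(c,n)][:3])
E
```

```text
0.0 [0.19988002 0.6442154  0.22561568] [-3.14141933e+00 -1.66583666e-03 -1.87169885e+00] [ 0.27219752 -0.63423551  0.97579872] 0.08759438785601835
scene 443.35305645182314 319.4033113136424 237.90451292929797 [[0.727, -0.686, 0.019], [-0.493, -0.543, -0.68], [0.477, 0.485, -0.733]] [-0.369  0.364  0.634]
carrier [([298.0, 204.0], 0.96)]
slot_mouth [([295.0, 193.0], 0.58)]
slot_floor [([299.0, 205.0], 0.61)]
spacer_thin_c [([372.0, 384.0], 0.9), ([393.0, 338.0], 0.83), ([379.0, 375.0], 0.65)]
spacer_middle_c [([429.0, 311.0], 0.89), ([423.0, 321.0], 0.83)]
spacer_thick_c [([333.0, 343.0], 0.96), ([333.0, 351.0], 0.95)]
spacer_thin [([372.0, 384.0], 0.9), ([393.0, 338.0], 0.83), ([379.0, 375.0], 0.65)]
spacer_middle [([429.0, 311.0], 0.89), ([423.0, 321.0], 0.83)]
spacer_thick [([333.0, 343.0], 0.96), ([333.0, 351.0], 0.95)]
bottle [([381.0, 229.0], 0.96), ([175.0, 242.0], 0.21)]
beaker [([262.0, 327.0], 0.79)]
timer [([175.0, 241.0], 0.57)]
shaker [([292.0, 218.0], 0.74)]
top 488.62360335638743 312.88594423589 245.83022515720202 [[0.149, -0.989, 0.002], [-0.965, -0.146, -0.216], [0.214, 0.03, -0.976]] [0.005 0.598 1.066]
carrier [([279.0, 234.0], 0.96)]
slot_mouth [([276.0, 231.0], 0.82), ([278.0, 234.0], 0.2)]
slot_floor [([280.0, 232.0], 0.98), ([204.0, 331.0], 0.59)]
spacer_thin_c [([417.0, 286.0], 0.77), ([424.0, 329.0], 0.72), ([427.0, 329.0], 0.71)]
spacer_middle_c [([424.0, 257.0], 0.62), ([429.0, 254.0], 0.48)]
spacer_thick_c [([392.0, 327.0], 0.84), ([385.0, 329.0], 0.67)]
spacer_thin [([417.0, 286.0], 0.77), ([424.0, 329.0], 0.72), ([427.0, 329.0], 0.71)]
spacer_middle [([424.0, 257.0], 0.62), ([429.0, 254.0], 0.48)]
spacer_thick [([392.0, 327.0], 0.84), ([385.0, 329.0], 0.67)]
bottle [([346.0, 197.0], 0.65), ([390.0, 329.0], 0.64)]
beaker [([330.0, 345.0], 0.73)]
timer [([272.0, 243.0], 0.59), ([204.0, 330.0], 0.58)]
shaker [([270.0, 247.0], 0.78), ([387.0, 329.0], 0.17)]
```

Run:
```python
import cv2
for c,(x0,y0,x1,y1) in {'top':(170,150,470,375),'scene':(130,130,490,400)}.items():
    i=cv2.imread(f'pics/{c}0.png')[y0:y1,x0:x1];k=800/(x1-x0)
    cv2.imwrite(f'pics/{c}0c.png',cv2.resize(i,(800,int(k*(y1-y0))),interpolation=cv2.INTER_CUBIC))
```

```text
(no output)
```

View pics/top0c.png

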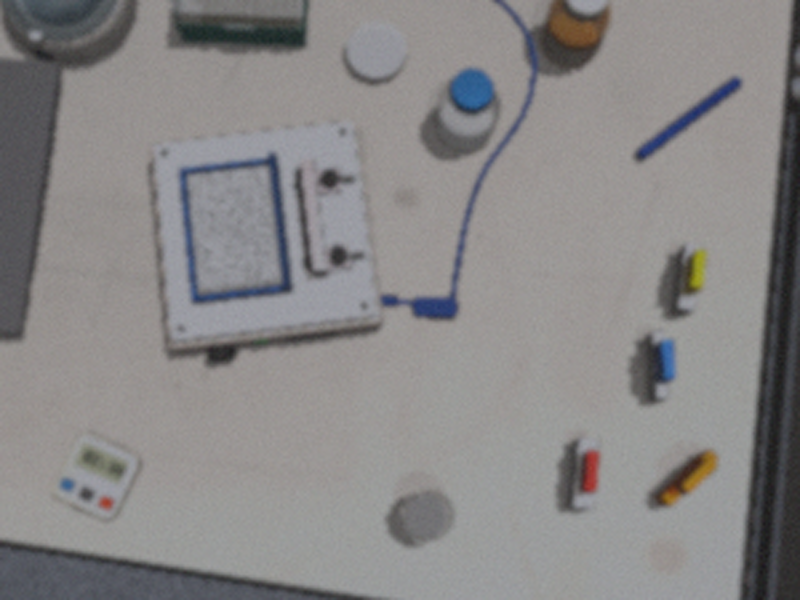

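View pics/scene0c.png

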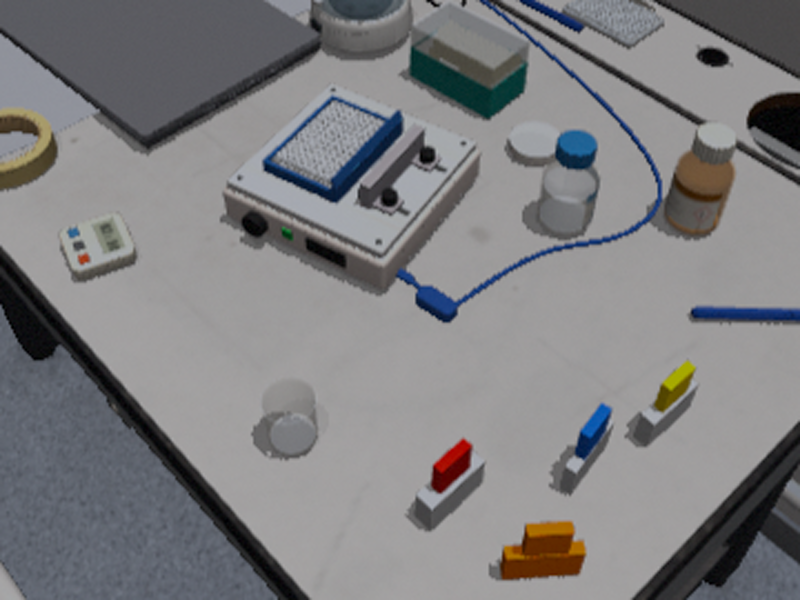

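The top picture shows the yellow, blue and red tabs at crop (697,270), (667,360) and (590,470), and the orange decoy at (688,478). The carrier's wall edge runs (275,155)-(290,290) and the rail runs (308,165)-(322,270). Scene view agrees.

```bash
cat > h.py <<'E'
import numpy as np,cv2
from scipy.optimize import minimize
def load(c): return dict(np.load(f'{c}.npz'))
def proj(f,X):
    c=np.atleast_2d(X)@f['R'].T+f['t']; return np.c_[f['fx']*c[:,0]/c[:,2]+f['cx'],f['fy']*c[:,1]/c[:,2]+f['cy']]
def back(f,uv,z):
    d=f['R'].T@np.array([(uv[0]-f['cx'])/f['fx'],(uv[1]-f['cy'])/f['fy'],1]); C=-f['R'].T@f['t']
    return C+d*(z-C[2])/d[2]
RNG={'thin':(100,120,110),'middle':(24,35,130),'thick':(0,6,150)}
def mask(f,n):
    h=cv2.cvtColor(f['pixels'],cv2.COLOR_RGB2HSV); a,b,s=RNG[n]
    m=cv2.inRange(h,(a,s,70),(b,255,255))
    if n=='thick': m|=cv2.inRange(h,(175,s,70),(180,255,255))
    return m
def hull(f,p,z0,z1,L=.034,T=.010):
    c,s=np.cos(p[2]),np.sin(p[2]); 
    P=[(p[0]+c*u*L/2-s*v*T/2,p[1]+s*u*L/2+c*v*T/2,z) for u in(-1,1) for v in(-1,1) for z in(z0,z1)]
    return cv2.convexHull(proj(f,P).astype(np.float32))
def fit(views,p0,base=0.):
    # views: list of (frame, mask bool)
    K=4
    data=[]
    for f,m in views:
        ys,xs=np.nonzero(m); x0,y0=xs.min()-12,ys.min()-12
        w,h=xs.max()+13-x0,ys.max()+13-y0
        data.append((f,cv2.resize(m[y0:y0+h,x0:x0+w].astype(np.float32),(w*K,h*K),interpolation=cv2.INTER_LINEAR)>.5,x0,y0))
    def cost(p):
        t=0
        for f,m,x0,y0 in data:
            q=(hull(f,p,base+.036,base+.070)[:,0]-[x0,y0]+.5)*K-.5
            im=np.zeros(m.shape,np.uint8); cv2.fillPoly(im,[np.round(q*16).astype(np.int32)],1,shift=4)
            t+=1-(m&(im>0)).sum()/(m|(im>0)).sum()
        return t
    best=None
    for a in np.arange(-1.5,1.6,.3):
        r=minimize(cost,[p0[0],p0[1],p0[2]+a],method='Nelder-Mead',options=dict(initial_simplex=np.array([p0[0],p0[1],p0[2]+a])+np.array([[0,0,0],[.01,0,0],[0,.01,0],[0,0,.2]]),xatol=1e-4,fatol=1e-4))
        if best is None or r.fun<best.fun: best=r
    return best.x,best.fun
E
python3 - <<'E'
from h import *
T,S=load('top'),load('scene')
apx={'thin':(417,285),'middle':(431,251),'thick':(391,326)}
for n in RNG:
    v=[]
    for f in(T,S):
        m=mask(f,n); k,l,st,ce=cv2.connectedComponentsWithStats(m)
        # component nearest expected
        e=apx[n] if f is T else proj(S,back(T,apx[n],.055))[0]
        i=1+np.argmin(np.hypot(*(ce[1:]-e).T)+1000*(st[1:,4]<15)); v.append((f,l==i)); print(n,ce[i],st[i,4],end=' ')
    p,c=fit(v,[*back(T,apx[n],.055)[:2],0]); print(np.round(p,4),round(c,2))
cr=lambda x,y:(170+x*.375,150+y*.375)
for nm,uv,z in [('wall far',(275,155),.085),('wall near',(290,290),.085),('rail far',(306,165),.085),('rail near',(322,270),.085),('plat FL',(152,146),.055),('FR',(352,122),.055),('NR',(382,322),.055),('NL',(170,345),.055)]: print(nm,np.round(back(T,cr(*uv),z),4))
print('mouth',back(T,(276,231),.085),back(S,(295,193),.085),'floor',back(T,(280,232),.055),back(S,(299,205),.055))
for n,a,b in [('bottle',(346,197),(381,229)),('beaker',(330,345),(262,327)),('timer',(204,330),(175,241))]: print(n,back(T,a,0),back(S,b,0))
E
```

```text
thin [419.484375 284.65625 ] 64 thin [396.25773196 323.70618557] 194 [ 0.5387 -0.1611  0.2293] 0.6
middle [430.69354839 251.24193548] 62 middle [433.13917526 303.35051546] 194 [ 0.6211 -0.1793  0.0575] 0.64
thick [390.82222222 326.64444444] 45 thick [332.66382979 339.16595745] 235 [ 0.4358 -0.1079  0.1412] 0.76
wall far [0.6605 0.1977 0.085 ]
wall near [0.5448 0.1652 0.085 ]
rail far [0.6556 0.1696 0.085 ]
rail near [0.5659 0.1412 0.085 ]
plat FL [0.6609 0.3114 0.055 ]
FR [0.7098 0.1384 0.055 ]
NR [0.5343 0.0847 0.055 ]
NL [0.487  0.2626 0.055 ]
mouth [0.60763459 0.18207199 0.085     ] [0.61022351 0.18769231 0.085     ] floor [0.61382261 0.17574855 0.055     ] [0.61260366 0.17806049 0.055     ]
bottle [0.74097489 0.03260072 0.        ] [0.73605628 0.03885624 0.        ]
beaker [0.37478089 0.0207247  0.        ] [0.37982511 0.02015023 0.        ]
timer [0.36474712 0.31986394 0.        ] [0.37460554 0.31801162 0.        ]
```

```bash
python3 -m inch '0.4 6 -7 5 0 0 10;0.4 10 -12 5 0 0 20;0.4 15 -17 5 0 0 30;0.4 20 -22 5 0 0 33.5;0.4 25 -28 5 0 0 33.5;0.4 30 -34 5 0 0 33.5;0.4 35 -40 5 0 0 33.5;0.4 39 -45 5 0 0 33.5;0.4 39 -47 5 0 0 33.5;0.4 39 -47 5 0 0 33.5;0.4 39 -47 5 0 0 33.5;0.4 39 -47 5 0 0 33.5' 20
python3 - <<'E'
from station import *
import cv2,numpy as np
from h import *
f=grab_frame('wrist');np.savez('wrist.npz',**f);cv2.imwrite('pics/w1.png',f['pixels'][:,:,::-1])
print(-f['R'].T@f['t'],f['R'].round(3).tolist(),f['fx'])
print(proj(f,[[.6027,.1815,.085],[.61,.155,.085]]))
E
```

```text
t: 2.9
eef_pos: [0.59, 0.1744, 0.2765]
ee_rot: [3.141, 0.0, -1.288]
force: [-0.6, -0.3, -0.5]
width: 0.0349
[0.65931582 0.1949071  0.43525276] [[0.279, -0.96, -0.0], [-0.924, -0.269, 0.271], [-0.26, -0.075, -0.963]] 355.66797788514896
[[321.55878418 201.46751873]
 [349.25187413 201.84981948]]
```

View pics/w1.png

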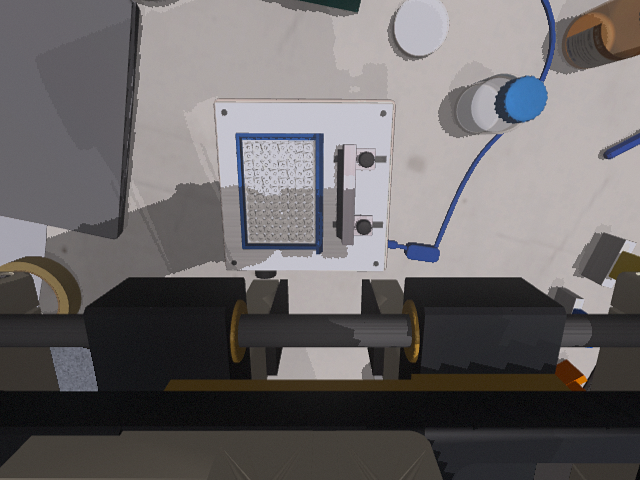

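The wrist view shows the carrier's blue wall ending at column ~323, the dark strip at ~337-344 and the rail top at 344-355, rows 145-245. I'll get an exact profile.

Run:
```python
from h import *
f=load('wrist')
for a,b in[(155,165),(190,200),(225,235)]:
    print(a,[ (c,*f['pixels'][a:b,c].mean(0).astype(int).tolist()) for c in range(314,358)])
p=[proj(f,[[.6027,.1815,z]])[0] for z in(.055,.085)];print(p)
for r in(160,195,230):
  for c,z in((323,.085),(344,.085),(355,.085)): print(r,c,z,back(f,(c,r),z).round(4))
for c,z in(((215,100),.055),((394,101),.055),((387,271),.055),((226,270),.055)): print(back(f,c,z).round(4))
```

```text
155 [(314, 148, 142, 139), (315, 95, 97, 107), (316, 48, 73, 122), (317, 54, 80, 132), (318, 55, 81, 132), (319, 51, 66, 102), (320, 50, 64, 94), (321, 49, 63, 94), (322, 53, 65, 95), (323, 121, 127, 142), (324, 204, 203, 212), (325, 198, 197, 207), (326, 197, 196, 206), (327, 196, 195, 205), (328, 196, 196, 205), (329, 197, 196, 206), (330, 196, 196, 206), (331, 197, 197, 207), (332, 197, 197, 207), (333, 168, 168, 175), (334, 102, 101, 103), (335, 89, 86, 88), (336, 82, 80, 81), (337, 61, 59, 62), (338, 47, 46, 48), (339, 48, 46, 49), (340, 48, 47, 49), (341, 48, 48, 50), (342, 45, 44, 46), (343, 66, 63, 66), (344, 180, 169, 176), (345, 199, 186, 194), (346, 195, 183, 192), (347, 194, 182, 191), (348, 195, 183, 192), (349, 196, 184, 192), (350, 197, 185, 194), (351, 197, 187, 195), (352, 197, 187, 195), (353, 197, 185, 193), (354, 198, 187, 195), (355, 183, 173, 182), (356, 131, 126, 132), (357, 130, 123, 129)]
190 [(314, 155, 149, 146), (315, 96, 99, 107), (316, 42, 55, 89), (317, 48, 65, 103), (318, 50, 72, 117), (319, 47, 62, 96), (320, 46, 56, 81), (321, 44, 56, 84), (322, 53, 
[... 1486 characters left out ...]
115), (349, 118, 111, 117), (350, 118, 111, 116), (351, 117, 111, 116), (352, 115, 108, 113), (353, 116, 110, 114), (354, 158, 148, 154), (355, 158, 148, 154), (356, 129, 121, 127), (357, 91, 87, 90)]
[array([321.78143047, 196.86560991]), array([321.55878418, 201.46751873])]
160 323 0.085 [0.6417 0.1913 0.085 ]
160 344 0.085 [0.6473 0.1719 0.085 ]
160 355 0.085 [0.6503 0.1617 0.085 ]
195 323 0.085 [0.6093 0.1819 0.085 ]
195 344 0.085 [0.6151 0.162  0.085 ]
195 355 0.085 [0.6181 0.1516 0.085 ]
230 323 0.085 [0.5751 0.172  0.085 ]
230 344 0.085 [0.581  0.1516 0.085 ]
230 355 0.085 [0.5841 0.1409 0.085 ]
[0.6663 0.3109 0.055 ]
[0.7153 0.1388 0.055 ]
[0.542  0.0868 0.055 ]
[0.4921 0.263  0.055 ]
```

Slot width measures about 19.4-19.6 mm, so thick (18 mm) should fit and I'll try it first. Carrier origin ≈ (0.6095, 0.182), yaw ≈ 0.282. Next, over to the red spacer.

```bash
python3 -m inch '0.4 -4 -6 0 0 0 -4;0.4 -8 -12 0 0 0 -8;0.4 -12 -18 0 0 0 -8;0.4 -16 -24 -1 0 0 -8;0.4 -19 -28.5 -2.5 0 0 -8;0.4 -19 -28.5 -2.5 0 0 -8;0.4 -19 -28.5 -2.5 0 0 -8;0.4 -19 -28.5 -2.5 0 0 -8'
python3 - <<'E'
from station import *
from h import *
f=grab_frame('wrist');np.savez('wrist2.npz',**f);cv2.imwrite('pics/w2.png',f['pixels'][:,:,::-1])
T=load('top'); 
for n in RNG:
    m=mask(f,n); k,l,st,ce=cv2.connectedComponentsWithStats(m); print(n,[(ce[i].round(),st[i,4]) for i in range(1,k) if st[i,4]>60])
E
```

```text
t: 3.95
eef_pos: [0.4002, -0.1091, 0.2521]
ee_rot: [-3.14, 0.0, -1.425]
force: [-0.0, -0.1, 0.7]
width: 0.0351
thin [(array([192.,  22.]), np.int32(1183)), (array([406.,  73.]), np.int32(473))]
middle []
thick [(array([329., 181.]), np.int32(359))]
```

View pics/w2.png

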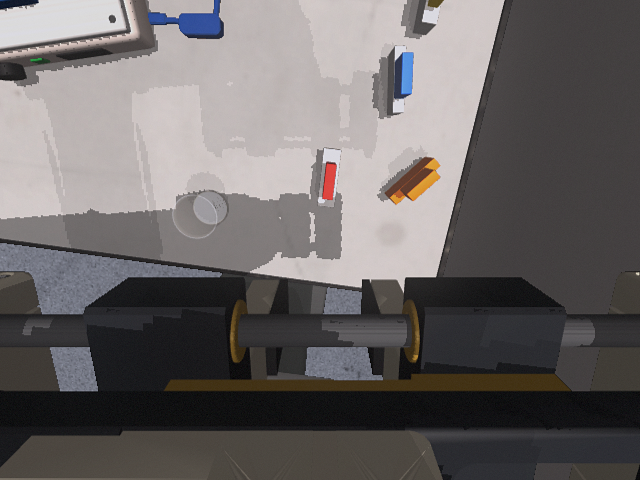

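Red spacer at (329,178), nearly aligned with the jaws; blue at (404,75), orange decoy at (415,182), beaker at (203,210).

Run:
```python
from h import *
f=load('wrist2')
for n,uv in(('thick',(329,181)),('thin',(406,73))):
    k,l,st,ce=cv2.connectedComponentsWithStats(mask(f,n)); i=1+np.argmin(np.hypot(*(ce[1:]-uv).T)+1e3*(st[1:,4]<60))
    print(n,*fit([(f,l==i)],[*back(f,uv,.055)[:2],0]), back(f,uv,.065))
for c in[(321,149),(341,150),(335,207),(318,205)]: print(back(f,c,.036).round(4))
```

```text
thick [ 0.43524866 -0.10795352  0.05620395] 0.13302058111380144 [ 0.43543709 -0.10803631  0.065     ]
thin [ 0.53974902 -0.16254992 -3.05655145] 0.41541324236315713 [ 0.53993494 -0.16182278  0.065     ]
[ 0.4633 -0.0959  0.036 ]
[ 0.4653 -0.1163  0.036 ]
[ 0.4062 -0.1193  0.036 ]
[ 0.4057 -0.101   0.036 ]
```

```bash
python3 -m inch '0.4 3.5 0.1 -5 0 0 -5;0.4 3.5 0.1 -10 0 0 -5;0.4 3.5 0.1 -15 0 0 -5;0.4 3.5 0.1 -18 0 0 -5;0.4 3.5 0.1 -20 0 0 -5;0.4 3.5 0.1 -21.2 0 0 -5;0.4 3.5 0.1 -21.2 0 0 -5;0 3.5 0.1 -21.2 0 0 -5;0 3.5 0.1 -21.2 0 0 -5;0 3.5 0.1 -21.2 0 0 -5;0 3.5 0.1 -21.2 0 0 -5' 20; python3 -m inch '0 0 0 0 0 0 0;0 0 0 0 0 0 0'
```

```text
t: 5.38
eef_pos: [0.4357, -0.108, 0.0405]
ee_rot: [-3.14, 0.0, -1.512]
force: [-0.5, 1.2, 5.4]
width: 0.01
t: 5.62
eef_pos: [0.4357, -0.108, 0.0405]
ee_rot: [-3.14, 0.0, -1.512]
force: [-0.2, 0.9, 1.9]
width: 0.0096
```

```bash
python3 -m inch '0 0 0 4 0 0 0;0 0 0 9 0 0 0;0 0 0 14 0 0 0;0 3 5 15 0 0 6;0 6.5 10 15 0 0 12.8;0 10 15.5 15 0 0 12.8;0 13 21 15 0 0 12.8;0 16 26 15 0 0 12.8;0 17.6 28.15 13 0 0 12.8;0 17.6 28.15 12 0 0 12.8;0 17.6 28.15 12 0 0 12.8;0 17.6 28.15 12 0 0 12.8'
python3 - <<'E'
from station import *
from h import *
s=telemetry.get_state();print(s['eef_pos'],s['ee_rot'],s['force'])
f=grab_frame('wrist');np.savez('wrist3.npz',**f);cv2.imwrite('pics/w3.png',f['pixels'][:,:,::-1])
t=grab_frame('top');np.savez('top3.npz',**t)
i=f['pixels'][80:380,200:440,::-1];j=t['pixels'][195:285,220:340,::-1]
a=cv2.resize(i,None,fx=2,fy=2);b=cv2.resize(j,(320,240),interpolation=cv2.INTER_CUBIC)
o=np.zeros((600,800,3),np.uint8);o[:600,:480]=a;o[:240,480:]=b;cv2.imwrite('pics/w3c.png',o)
E
```

```text
t: 7.12
eef_pos: [0.6116, 0.1727, 0.1613]
ee_rot: [-3.139, 0.0, -1.289]
force: [-0.1, -0.4, 0.4]
width: 0.0101
[0.61157626 0.17271163 0.16127012] [-3.13895433e+00  2.24105719e-04 -1.28929938e+00] [-0.0782261  -0.3923941   0.41879445]
```

View pics/w3c.png

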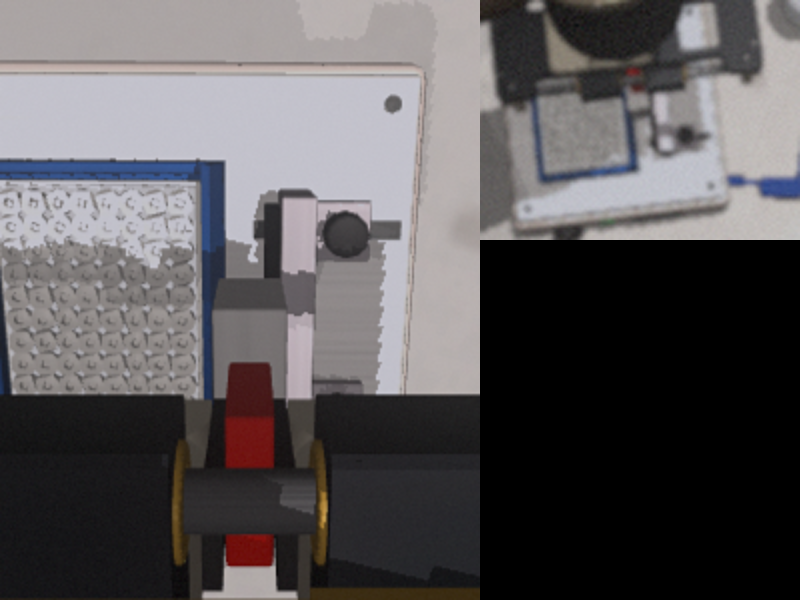

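The view shows the block's far foot edge at crop x 218–281, with the wall edge at ~225 and the rail's slot edge at ~281. Now the lateral offsets.

Run:
```python
from h import *
f=load('wrist3');px=f['pixels'].astype(int)
row=lambda c:80+c/2
for r,a,b in((row(230),300,345),(row(265),300,345),(row(283),300,350),(row(315),300,350)): print(r,[(c,*px[int(r),c].tolist()) for c in range(a,b,1)])
cx=lambda u,r,z:(f['R']@back(f,(u,r),z)+f['t'])[0]
n=-np.array([-np.sin(.282),np.cos(.282)])
L=lambda u,r,z:back(f,(u,r),z)[:2]@n*1000
print('wall',L(312.5,200,.065),'rail',L(340.5,200,.085),'foot',L(309,220,.1208),L(340.5,220,.1208),'top',L(306.5,235,.157),L(343.5,235,.157))
print('ref wall',np.array([.6095,.1819])@n*1000,'tcp',np.array([.6116,.1727])@n*1000)
```

```text
195.0 [(300, 117, 112, 112), (301, 43, 72, 127), (302, 53, 76, 129), (303, 47, 74, 125), (304, 48, 75, 126), (305, 47, 59, 89), (306, 47, 60, 91), (307, 46, 61, 92), (308, 43, 59, 88), (309, 45, 60, 91), (310, 40, 57, 87), (311, 43, 55, 87), (312, 91, 96, 109), (313, 204, 202, 212), (314, 194, 193, 204), (315, 192, 192, 201), (316, 193, 192, 202), (317, 193, 192, 202), (318, 193, 192, 203), (319, 191, 191, 200), (320, 192, 192, 202), (321, 193, 193, 203), (322, 192, 191, 201), (323, 194, 194, 203), (324, 194, 193, 203), (325, 194, 193, 204), (326, 163, 162, 169), (327, 77, 75, 75), (328, 51, 50, 52), (329, 55, 55, 56), (330, 58, 58, 58), (331, 55, 53, 57), (332, 43, 43, 44), (333, 43, 42, 44), (334, 42, 42, 43), (335, 43, 43, 45), (336, 40, 38, 41), (337, 44, 41, 45), (338, 42, 39, 44), (339, 41, 42, 44), (340, 60, 56, 61), (341, 153, 142, 149), (342, 191, 179, 187), (343, 186, 174, 180), (344, 184, 171, 180)]
212.5 [(300, 136, 130, 128), (301, 40, 50, 73), (302, 38, 50, 79), (303, 43, 54, 83), (304, 43, 56, 82), (305, 41, 47, 67), (306, 38, 44, 60), (307, 39, 47, 63), (308, 40, 46, 
[... 2293 characters left out ...]
 (326, 121, 115, 117), (327, 120, 116, 116), (328, 121, 116, 117), (329, 121, 116, 118), (330, 123, 116, 118), (331, 124, 119, 119), (332, 119, 114, 115), (333, 120, 116, 116), (334, 121, 117, 117), (335, 119, 115, 115), (336, 120, 116, 116), (337, 122, 117, 116), (338, 120, 114, 117), (339, 120, 114, 116), (340, 120, 115, 116), (341, 121, 115, 116), (342, 113, 110, 111), (343, 116, 109, 112), (344, 173, 160, 168), (345, 170, 158, 165), (346, 165, 155, 163), (347, 90, 84, 87), (348, 92, 87, 90), (349, 92, 86, 90)]
wall -4.71173805182662 rail 14.606996149564955 foot -4.922695086188645 13.126907594291332 top -4.57804803372433 12.979144223148776
ref wall -5.105139758267874 tcp 4.315849781674707
```

Slot W≈19.3 mm. The block is centred within ~0.3 mm of the wall face, so it can go straight down in gentle steps.

```bash
python3 -m inch '0 0.01 -0.05 -1.5 0 0 0;0 0.01 -0.05 -2.8 0 0 0;0 0.01 -0.05 -3.5 0 0 0;0 0.01 -0.05 -3.8 0 0 0;0 0.01 -0.05 -4.0 0 0 0;0 0.01 -0.05 -4.0 0 0 0'; python3 -m inch '0 0 0 -0.3 0 0 0;0 0 0 -0.6 0 0 0;0 0 0 -0.6 0 0 0'
```

```text
t: 7.98
eef_pos: [0.612, 0.1725, 0.1218]
ee_rot: [-3.138, 0.001, -1.289]
force: [0.3, -1.0, -0.8]
width: 0.0096
t: 8.35
eef_pos: [0.6123, 0.1731, 0.1158]
ee_rot: [-3.137, 0.001, -1.289]
force: [0.1, 3.2, 0.1]
width: 0.0098
```

```bash
python3 -m inch '0 0 0 -0.3 0 0 0;0 0 0 -0.6 0 0 0;0 0 0 -0.6 0 0 0'; python3 -m inch '0 0 0 -0.3 0 0 0;0 0 0 -0.5 0 0 0;0 0 0 -0.5 0 0 0'
```

```text
t: 8.72
eef_pos: [0.6125, 0.1732, 0.1097]
ee_rot: [-3.137, 0.001, -1.289]
force: [1.6, 2.7, 0.7]
width: 0.0102
t: 9.1
eef_pos: [0.6122, 0.1731, 0.104]
ee_rot: [-3.137, 0.001, -1.289]
force: [-0.6, 1.9, -1.9]
width: 0.0097
```

```bash
python3 -m inch '0 0 0 -0.3 0 0 0;0 0 0 -0.6 0 0 0;0 0 0 -0.6 0 0 0'; python3 -m inch '0 0 0 -0.15 0 0 0;0 0 0 -0.3 0 0 0;0 0 0 -0.3 0 0 0'
```

```text
t: 9.48
eef_pos: [0.612, 0.173, 0.0974]
ee_rot: [-3.138, 0.001, -1.29]
force: [0.5, 2.2, -2.5]
width: 0.0098
t: 9.85
eef_pos: [0.6121, 0.1731, 0.0956]
ee_rot: [-3.137, 0.001, -1.289]
force: [-3.7, 2.5, 8.0]
width: 0.0095
```

Floor contact at TCP 0.0956 (55 mm + grip offset), 8 N. Release and withdraw straight up.

```bash
python3 -m inch '0.3 0 0 0 0 0 0;0.3 0 0 0 0 0 0;0.3 0 0 0 0 0 0;0.3 0 0 3 0 0 0;0.3 0 0 7 0 0 0;0.3 -4 -1 14 0 0 0;0.3 -8 -2 16 0 0 0;0.3 -8 -2 16 0 0 0;0.3 -8 -2 16 0 0 0'
python3 - <<'E'
from station import *
from h import *
f=grab_frame('wrist');np.savez('wrist4.npz',**f)
s=grab_frame('scene');t=grab_frame('top')
uv=proj(f,[[.6115,.1735,.09]])[0];print(uv)
k,l,st,ce=cv2.connectedComponentsWithStats(mask(f,'thick'));i=1+np.argmax(st[1:,4]);print(ce[i],st[i])
p,c=fit([(f,l==i)],[.6115,.1735,.28],.055);print('fit',p,c)
x0,y0=int(uv[0])-100,max(0,int(uv[1])-100)
o=np.zeros((600,800,3),np.uint8)
a=cv2.resize(f['pixels'][y0:y0+200,x0:x0+200,::-1],(500,500),interpolation=cv2.INTER_CUBIC);o[:500,:500]=a
u,v=proj(s,[[.6115,.1735,.09]])[0].astype(int);o[:300,500:]=cv2.resize(s['pixels'][v-40:v+40,u-40:u+40,::-1],(300,300),interpolation=cv2.INTER_CUBIC)
u,v=proj(t,[[.5,-.05,.03]])[0].astype(int);o[300:,500:]=cv2.resize(t['pixels'][v-100:v+100,u-100:u+100,::-1],(300,300))
cv2.imwrite('pics/v4.png',o)
E
```

```text
t: 10.98
eef_pos: [0.532, 0.1531, 0.2556]
ee_rot: [-3.137, 0.002, -1.289]
force: [0.6, -0.6, -0.7]
width: 0.026
[328.1013255  129.95118378]
[328.5 128. ] [323 106  12  45 540]
fit [0.61147406 0.17360974 0.28607883] 0.0974080267558528
```

View pics/v4.png

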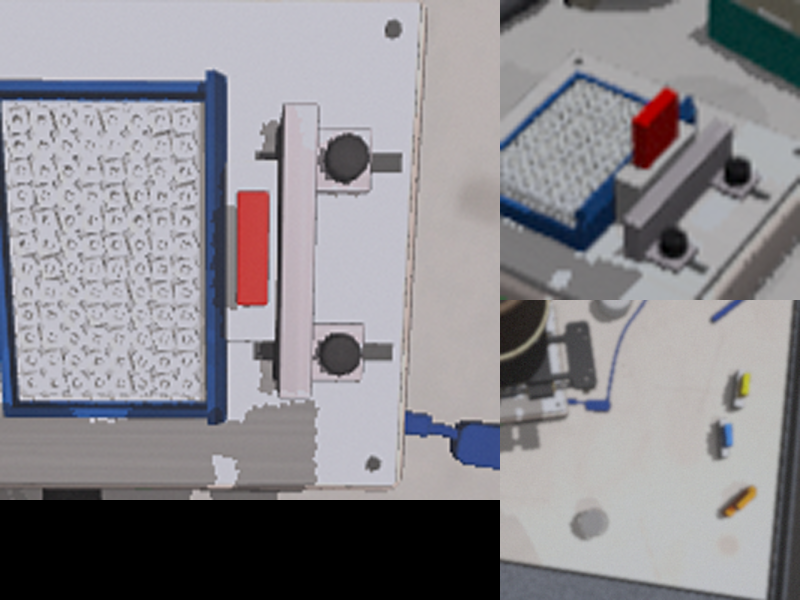

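The picture shows the red spacer flush on the wall face (crop x≈228), seated low in the slot and midway along the rail. The thin and middle spacers stand on the bench untouched.

```bash
python3 -c "
from station import *
print(arm.job_done(), telemetry.get_state()['t'])"
```

```text
the job is handed in; nothing more can be done
the job is handed in; nothing more can be done
```

The thick (red-tabbed) spacer is in the slot, and I handed the job in at about 11 s of the 72 s allowed. No verdict is reported.

- **Choice of spacer:** I measured the slot from the wrist camera at about 19.3–19.6 mm, so I tried only the thick spacer (18 mm). I did not try the middle one, which would have been borderline.
- **Insertion:** The strip pushed sideways with 2–3 N on the way down. The spacer stopped at platform height with an upward force of 8 N, so it was not forced. I then released it and withdrew straight up.
- **Last checks:** A fit to the final wrist picture puts the spacer about 0.5 mm from midway along the wall. Its centre is 8.5 mm from the wall face, where 9 mm is expected, and its angle is 0.286 rad against the wall's 0.282. It stands flush on the wall with the foot at platform height.
- **Rest of the bench:** In the last pictures the other two spacers stand upright where they were, and the beaker looks unmoved. I never approached the bottle or timer, but did not re-measure them.
- **Not measured:** I could not read the clamping force directly; I infer it from the sideways push and the roughly 3.7 mm the strip is pressed back. I checked uprightness only through the picture fit.
- **Disagreement:** My first rough slot estimate from the top camera, 27 mm, was wrong. It is wider than the slot can be, so I discarded it.

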